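# Fit the intake tube into the fume extractor

## Robot

A 6-joint arm with a two-finger parallel gripper is mounted at the origin on the work surface. World frame = base frame: x ahead of the robot, y to its left, z up, the work surface at z = 0. Lengths are in m, angles in rad, forces in N, time in s.
With the tool pointing down it reaches from about 0.35 to 0.875 m from the base axis. Payload 15.5 kg.
Tool frame: the origin (TCP) lies at the very end of the fingers, on their centre line; the grasp point (between the pads) lies 19 mm behind it; z points along the fingers, y is the line along which they close (so a half turn about z gives the same grasp; the last joint's range is limited). The gripper opens to 85 mm and grips with 20 to 120 N. Pads are 22 mm wide; open, the fingers measure 114 mm over their backs; the gripper's body (76 mm by 85 mm) begins 54 mm behind the grasp point. The pads swing forward as they close: fully open they stand 13 mm farther back than shut.
Start: joints at [1.165, 0.494, 1.345, -0, 1.302, -0.096], TCP at [0.191, 0.595, 0.231] pointing down, gripper open.
Joint ranges: [-2.91, 2.91], [-0.82, 2.16], [0.22, 2.67], [-1.22, 4.37], [0.12, 2.79], [-3.08, 3.08]. Speed limits (rad/s): [1.89, 1.89, 2.57, 3.01, 3.01, 3.01].

## Interface

Orientations are given as a rotation vector (axis times angle).
In Python, from workcell import monitor, imaging, order gives the robot as it stands.
- The arm moves only by the tool play_rows, never from a script. Its argument "rows" is a list of rows, each a list of 7 numbers: the opening, from -1 (shut) to 1 (fully open), then the shift along the tool's x, y, z in mm, then the turn, a rotation vector about the tool's x, y, z in rad. A call has 1 to 5 rows; each row shifts and turns the commanded pose from where the row before left it, along the tool's axes as they then stand; what a row does not reach is not made up. A row lasts 1/8 s, in which the tool goes at most 62.5 mm and 10.7 degrees, less where a joint would pass 70% of its speed; a pose out of reach is approached as far as the arm can. A call is refused whole if a number of a shift passes 62.5 or a number of a turn 0.188, either way. A call with a gripper value outside its range is refused whole. The fingers move at their own pace and stop on an object; "force" is the grip in N (left out, the last holds). Time passes only in rows, so rows that do not move let the fingers close. It gives the time, the measured TCP pose, the force, the opening and the grip force at its end, in the units of the state.
- monitor.sense(): the state, without advancing time (a new reading comes with each control period).
- imaging.snapshot(name): name is "scene" or "top" or "wrist"; returns a dict with "color" (420x560x3 uint8, red, green, blue), "mtx" (3x3 intrinsics, pixels), "rvec" (rotation vector, rad) and "tvec" (3), from world to camera coordinates, as OpenCV has them. Camera axes: x right, y down, z forward; pixel columns grow to the right and rows downward; lengths in m; the calibration is good to about 2 mm. A picture is of the moment at which its call begins. There is no depth.
- order.job_done(): hands the job in; it is judged then, once.
Trained networks look in a picture, given as the dict that the camera call returned (one of the last four; its "shot" number tells which), for a name from the list of things; names that differ only in an ending like _2 or _b are one class to them, and where a whole thing is asked for, a point or a joint stands for the part that bears it (a point fixed in the world has none). Each returns a list of dicts, best first, with "p" (0 to 1); they miss things now and then, are a little off and sometimes report something else, mostly with a low value. They report only what shows in the picture. A call takes as long as a camera call. They do not tell look-alikes from the thing itself.
- imaging.search_frame(picture, query): "xyz" ([x, y, z] in m, in the coordinates of the camera as it stood for that picture, good to about 4 mm: the middle of the surface that is visible of it).
The state is a dict: "clock": time; "qpos": joint angles; "dq": joint speeds; "tau": joint torques, N m; "position": TCP position; "ee_rot": TCP orientation; "force": force on the tool from outside, world axes, zero at the start; "torque": the same for the moment, N m; "opening": finger opening in m; "grip_force": force on a finger pad.
Only numpy, scipy, OpenCV 4.12 (cv2) and the standard library are available. Lean on these libraries where they do the work, as an engineer would, in place of code of your own. Each camera call takes 0.05 s, during which the arm holds its last target. There are 200 camera calls.

## Task

Fit the tall aluminium intake tube (130 mm tall, of middle thickness) upright into the open push-fit port on top of the bench fume extractor: push it straight down past the stiff seal until it is fully home on the bottom, then let go. Leave the fat tube and the slim tube standing where they are.

Things in the scene. Friction and masses are not known exactly. Their poses are not given: they have to be found in the camera images.
- intake_tube: The tube to fit: plain aluminium, upright on the bench, 26 mm in diameter, 130 mm tall (the tallest), 0.12 kg, ends closed, dark gauze on top, 2 mm bevel below. Origin: centre of its lower end; z runs up along it. In the port it rests on the jaws until pushed, then stays gripped at whatever depth it is left; fully home, its top is 70 mm above the mouth.
- port_mouth (a point): Mouth centre of the open port (z up, 105 mm over the bench): a round grey collet with a black funnel rim (58 mm outside, 48 mm mouth, 31 mm bore from 15 mm down, bottom 60 mm down) on a fixed grey box, 130 x 200 mm, 70 mm high. Sprung jaws (the seal) 20-40 mm down take up to about 20 N to push the tube past. A like port 90 mm away along the box is shut by a plug up to 110 mm high.
- fat_tube: A bystander: a bare aluminium tube 40 mm in diameter and 90 mm tall, standing upright on the bench, too fat for the port. Origin: centre of its lower end; z up along it.
- slim_tube: A bystander: a bare aluminium tube 16 mm in diameter and 100 mm tall, standing upright on the bench, too slim for the port. Origin: centre of its lower end; z up along it.
There are look-alikes about, which are no part of the job. Leave any brown, orange or pink look-alike of the intake_tube alone.

How it is judged:
By the outcome, as a careful person would: the job done as asked, in the order asked, and still so for the second after the job is handed in, with the robot touching nothing.
It also fails if it takes over 43 s, if anything falls off the work surface, if the arm or the gripper's body presses on something with over 40 N, if the wrist force passes 120 N, or if a joint passes its speed limit or range.

## Working session

There is one attempt and no reset: what is moved stays moved. The work goes in short steps, Python scripts to look and compute and a tool call to move; the robot and the scene stay as the last step left them, time stands still between calls to the robot, and variables do not carry over. Pictures are saved under pics/ and viewed, at most 10 in all, crops included, and the job is handed in when it is done.

Besides the shell and the picture viewer there is one more tool, called after "Emit:" as name(argument=value, ...) on one line, values as JSON. play_rows: Moves the arm, as the interface text tells. Its arguments: {"type":"object","properties":{"rows":{"type":"array","items":{"type":"array","items":{"type":"number"}}},"force":{"type":"number"}},"required":["rows"]}

```bash
mkdir -p pics
cat > h.py <<'E'
import numpy as np, cv2
from workcell import monitor, imaging, order
def w(pic,c): 
    R=cv2.Rodrigues(np.array(pic["rvec"]))[0]; return R.T@(np.array(c)-np.array(pic["tvec"]).ravel())
def proj(pic,X): return cv2.projectPoints(np.array(X,float).reshape(-1,1,3),np.array(pic["rvec"]),np.array(pic["tvec"]),np.array(pic["mtx"]),None)[0].reshape(-1,2)
def ray(pic,u,v):
    R=cv2.Rodrigues(np.array(pic["rvec"]))[0]; C=-R.T@np.array(pic["tvec"]).ravel()
    d=R.T@np.linalg.solve(np.array(pic["mtx"]),[u,v,1]); return C,d/np.linalg.norm(d)
def atz(pic,u,v,z):
    C,d=ray(pic,u,v); return C+d*(z-C[2])/d[2]
def tri(obs):
    A=np.zeros((3,3));b=np.zeros(3)
    for pic,u,v in obs:
        C,d=ray(pic,u,v);P=np.eye(3)-np.outer(d,d);A+=P;b+=P@C
    return np.linalg.solve(A,b)
E
python3 - <<'E'
from h import *
ims=[]
for n in("scene","top"):
    p=imaging.snapshot(n);ims.append(p["color"])
    import pickle;pickle.dump(p,open(n+".pkl","wb"))
    for q in("intake_tube","port_mouth","fat_tube","slim_tube"):
        for r in imaging.search_frame(p,q):
            X=w(p,r["xyz"]);print(n,q,round(r["p"],2),X.round(3),proj(p,X).round(0).ravel())
    cv2.imwrite(f"pics/{n}0.png",p["color"][:,:,::-1])
print(monitor.sense())
E
```

```text
scene intake_tube 0.94 [0.562 0.297 0.09 ] [409. 271.]
scene intake_tube 0.71 [0.498 0.261 0.074] [396. 248.]
scene intake_tube 0.64 [0.636 0.327 0.075] [414. 318.]
scene intake_tube 0.6 [0.497 0.344 0.075] [449. 263.]
scene port_mouth 0.57 [ 0.573 -0.157  0.07 ] [161. 204.]
scene fat_tube 0.82 [0.65  0.121 0.06 ] [275. 283.]
scene slim_tube 0.65 [0.475 0.144 0.06 ] [334. 226.]
top intake_tube 0.81 [0.549 0.292 0.107] [139. 201.]
top intake_tube 0.79 [0.618 0.32  0.099] [127. 163.]
top intake_tube 0.6 [0.49  0.254 0.115] [158. 235.]
top intake_tube 0.56 [0.479 0.329 0.105] [116. 241.]
top port_mouth 0.96 [ 0.535 -0.182  0.067] [401. 216.]
top fat_tube 0.8 [0.627 0.12  0.087] [239. 162.]
{'clock': 0.5, 'qpos': array([ 1.16450792e+00,  4.93594827e-01,  1.34552136e+00,  4.27324827e-06,
        1.30250231e+00, -9.55036745e-02]), 'dq': array([-0.00031154, -0.00098853, -0.00066331, -0.00019221,  0.00126775,
       -0.00033229]), 'tau': array([ 2.94786705e-04, -8.81428957e+01, -3.84026313e+01, -1.48977783e-04,
        2.10468825e-03,  1.08831932e-05]), 'position': array([0.19112211, 0.59504922, 0.23127294]), 'ee_rot': array([-4.86217366e-01, -3.10372867e+00,  3.77204169e-05]), 'force': array([-0.19637465,  0.15155736,  0.64519963]), 'torque': array([ 0.00526683, -0.02445938,  0.0136459 ]), 'grip_force': 0.0, 'opening': 0.08504141127939754}
```

View pics/scene0.png

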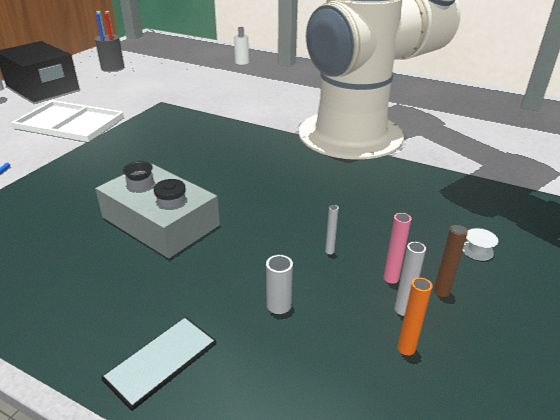

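View pics/top0.png

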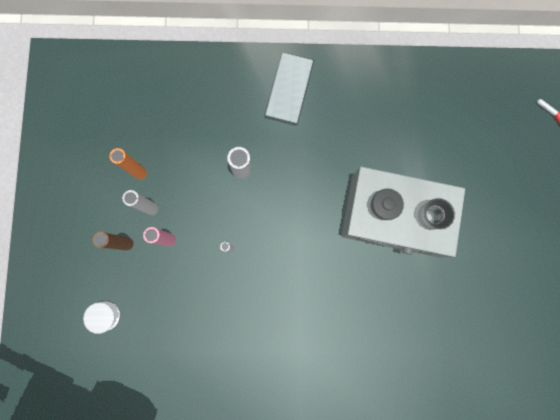

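Candidates for the intake tube (scene / top pixel): pink (397,248)/(157,236), brown (451,261)/(110,241), orange (415,316)/(127,163) and bare aluminium (410,280)/(138,202). The fat tube is at (279,285) and the slim one at (332,230). I choose the bare aluminium one in the middle. The open port is at scene (137,170) / top (437,213), and the plugged port is at scene (171,190) / top (387,204).

Run:
```python
from h import *;import pickle
s=pickle.load(open("scene.pkl","rb"));t=pickle.load(open("top.pkl","rb"))
def c(p,x,y,w_,h_,f=5): return cv2.resize(p["color"][y:y+h_,x:x+w_,::-1],None,fx=f,fy=f,interpolation=cv2.INTER_CUBIC)
a=np.hstack([c(s,380,230,80,60),c(t,95,180,80,60)]);b=np.hstack([c(s,100,145,80,60),c(t,395,185,80,60)])
cv2.imwrite("pics/crop.png",np.vstack([a,b]))
for n,o in(("tube",((s,416,248),(t,131,198))),("mouth",((s,138,169),(t,438,213)))):
    print(n,tri(o).round(4))
```

```text
tube [0.5511 0.2988 0.1265]
mouth [ 0.5359 -0.2356  0.1024]
```

View pics/crop.png

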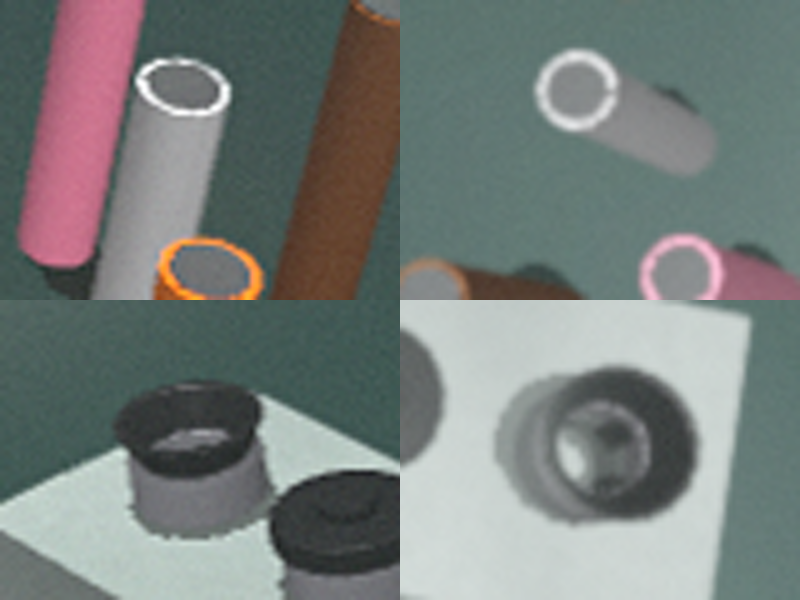

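The crop confirms the choice: the bare aluminium tube has its top at scene (416.6,247.2) / top (130.4,198.0). The open funnel rim is at scene (137.8,169.6) / top (439.6,213.4).

Run:
```python
from h import *;import pickle
s=pickle.load(open("scene.pkl","rb"));t=pickle.load(open("top.pkl","rb"))
for n,o in(("tube",((s,416.6,247.2),(t,130.4,198))),("mouth",((s,137.8,169.6),(t,439.6,213.4))),
 ("pink",((s,402,217),(t,151.5,235.5))),("brown",((s,457.5,230),(t,100,240))),("orange",((s,422,284),(t,118,156))),("plug",((s,171,187),(t,387,204)))):
    X=tri(o);print(n,X.round(4),[ (proj(p,X)-[u,v]).round(1).tolist() for p,u,v in o])
R=cv2.Rodrigues(monitor.sense()["ee_rot"])[0];print(R.round(3))
p=imaging.snapshot("wrist");C,d=ray(p,280,210);print(C,d)
for n,X in(("tube",[.552,.299,.13]),("port",[.536,-.237,.105])): print(n,proj(p,X))
```

```text
tube [0.5508 0.2993 0.128 ] [[[0.5, -0.1]], [[0.4, -0.1]]]
mouth [ 0.535  -0.2385  0.1002] [[[-0.4, -0.1]], [[-0.4, 0.2]]]
pink [0.4879 0.2601 0.1282] [[[0.7, -0.1]], [[0.7, -0.2]]]
brown [0.4796 0.3441 0.1277] [[[1.5, -0.3]], [[1.4, -0.3]]]
orange [0.6234 0.3252 0.1282] [[[0.2, -0.0]], [[0.1, -0.0]]]
plug [ 0.5514 -0.1462  0.0973] [[[-0.1, -0.0]], [[-0.1, 0.0]]]
[[-0.952  0.306 -0.   ]
 [ 0.306  0.952 -0.   ]
 [ 0.    -0.    -1.   ]]
[0.11234196 0.62075342 0.37538491] [ 0.30857152 -0.08177507 -0.94767951]
tube [[119.68307293 579.97653187]]
port [[-249.33985275  625.04066239]]
```

Emit:
play_rows(rows=[[1, -54, -21, 0, 0, 0, 0], [1, -54, -21, 0, 0, 0, 0], [1, -54, -22, 0, 0, 0, 0], [1, -54, -22, 0, 0, 0, 0], [1, -54, -22, 0, 0, 0, 0]])

```text
clock: 1.18
position: [0.4165, 0.4084, 0.2315]
ee_rot: [0.486, 3.103, 0.001]
force: [-0.0, -0.2, 0.3]
opening: 0.0854
grip_force: 0.0
```

Emit:
play_rows(rows=[[1, -54, -21, 0, 0, 0, 0], [1, -54, -21, 0, 0, 0, 0], [1, -55, -22, 0, 0, 0, 0], [1, 0, 0, 0, 0, 0, 0], [1, 0, 0, 0, 0, 0, 0]], force=80)

```text
clock: 1.8
position: [0.5506, 0.2988, 0.2312]
ee_rot: [-0.487, -3.103, -0.0]
force: [0.5, 0.9, 0.1]
opening: 0.0856
grip_force: 0.0
```

Run:
```python
from h import *
p=imaging.snapshot("wrist");s=monitor.sense();print(s["clock"],s["position"],s["ee_rot"])
cv2.imwrite("pics/w1.png",p["color"][:,:,::-1])
print(proj(p,[[.551,.299,.13],[.551,.299,0],s["position"]]))
g=cv2.cvtColor(p["color"],cv2.COLOR_RGB2HSV)
import pickle;pickle.dump(p,open("w1.pkl","wb"))
```

```text
1.85 [0.55019308 0.29930189 0.23121308] [-4.85628126e-01 -3.10337238e+00  7.31521156e-06]
[[273.9881081  210.95748293]
 [274.02025788 171.82112161]
 [274.01726618 280.63278414]]
```

View pics/w1.png

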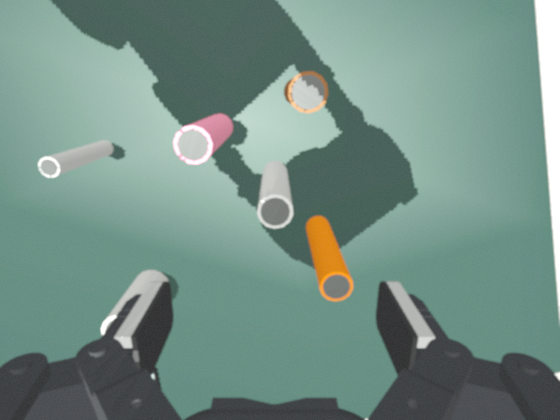

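The wrist view shows the aluminium tube's top at (275,210), where the projection put it (274,211), and the fingers straddle it symmetrically. I can go straight down to TCP z ≈ 0.086.

Emit:
play_rows(rows=[[1, 0, 0, 40, 0, 0, 0], [1, 0, 0, 40, 0, 0, 0], [1, 0, 0, 35, 0, 0, 0], [1, 0, 0, 30, 0, 0, 0], [1, 0, 0, 0, 0, 0, 0]], force=80)

```text
clock: 2.48
position: [0.5487, 0.2993, 0.0847]
ee_rot: [-0.483, -3.101, 0.003]
force: [0.9, -0.3, -0.7]
opening: 0.0854
grip_force: 0.0
```

Emit:
play_rows(rows=[[-1, 0, 0, 0, 0, 0, 0], [-1, 0, 0, 0, 0, 0, 0], [-1, 0, 0, 0, 0, 0, 0], [-1, 0, 0, 0, 0, 0, 0], [-1, 0, 0, 0, 0, 0, 0]])

```text
clock: 3.1
position: [0.5513, 0.2991, 0.0873]
ee_rot: [0.486, 3.102, 0.001]
force: [-1.4, -1.5, 10.2]
opening: 0.0244
grip_force: 78.4
```

Emit:
play_rows(rows=[[-1, 0, 0, 0, 0, 0, 0], [-1, 0, 0, 0, 0, 0, 0], [-1, 0, 0, -10, 0, 0, 0], [-1, 0, 0, -20, 0, 0, 0], [-1, 0, 0, -40, 0, 0, 0]])

```text
clock: 3.72
position: [0.55, 0.2985, 0.1564]
ee_rot: [-0.486, -3.101, 0.002]
force: [0.2, -0.5, -0.6]
opening: 0.0241
grip_force: 78.4
```

Emit:
play_rows(rows=[[-1, 0, 0, -55, 0, 0, 0], [-1, 0, 0, -55, 0, 0, 0], [-1, -19, -50, 0, 0, 0, 0], [-1, -19, -55, 0, 0, 0, 0], [-1, -19, -55, 0, 0, 0, 0]])

```text
clock: 4.35
position: [0.5558, 0.1275, 0.2671]
ee_rot: [0.485, 3.103, 0.0]
force: [1.1, -0.6, -1.0]
opening: 0.0241
grip_force: 78.7
```

Emit:
play_rows(rows=[[-1, -19, -55, 0, 0, 0, 0], [-1, -19, -55, 0, 0, 0, 0], [-1, -19, -55, 0, 0, 0, 0], [-1, -19, -55, 0, 0, 0, 0], [-1, -17, -50, 0, 0, 0, 0]])

```text
clock: 4.97
position: [0.5618, -0.1585, 0.267]
ee_rot: [0.487, 3.103, -0.0]
force: [0.4, 0.8, -0.2]
opening: 0.0246
grip_force: 78.7
```

Emit:
play_rows(rows=[[-1, 0, 0, 0, 0, 0, 0], [-1, 0, 0, 0, 0, 0, 0]])

```text
clock: 5.22
position: [0.5619, -0.1562, 0.2666]
ee_rot: [-0.487, -3.103, -0.0]
force: [-0.4, 0.1, -1.4]
opening: 0.024
grip_force: 78.8
```

Run:
```python
from h import *;import pickle
p=imaging.snapshot("wrist");s=monitor.sense();print(s["clock"],s["position"],s["ee_rot"],s["force"])
pickle.dump(p,open("w2.pkl","wb"))
cv2.imwrite("pics/w2.png",p["color"][:,:,::-1])
print(proj(p,[[.535,-.2385,.105],s["position"]]))
```

```text
5.275 [ 0.56196456 -0.15562371  0.26658518] [-4.85630547e-01 -3.10382985e+00 -4.34624468e-04] [-0.28344566  0.53525781 -0.42547352]
[[175.36724152 188.16841117]
 [274.49916749 281.41774983]]
```

View pics/w2.png

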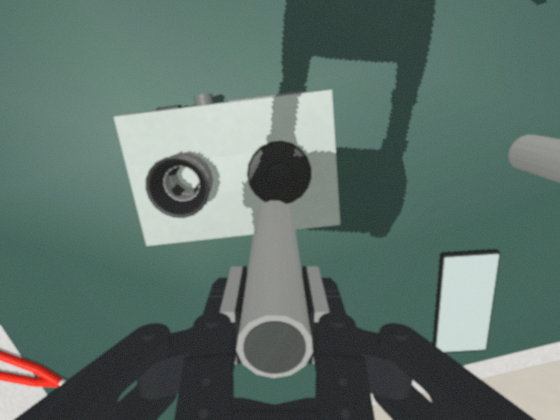

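The wrist view shows the rim at about (178,186) and the plug at (279,172). The tube hangs straight in the fingers (x ≈ 275 at both ends).

```bash
cat >> h.py <<'E'
def rim(p,guess,r=48,th=70):
    g=cv2.cvtColor(p["color"],cv2.COLOR_RGB2GRAY);m=np.zeros_like(g);cv2.circle(m,(int(guess[0]),int(guess[1])),r,255,-1)
    b=((g<th)&(m>0)).astype(np.uint8);n,l,st,_=cv2.connectedComponentsWithStats(b)
    k=1+np.argmax(st[1:,4]);ys,xs=np.where(l==k)
    h=cv2.convexHull(np.stack([xs,ys],1).astype(np.int32));return cv2.fitEllipse(h)
E
python3 - <<'E'
from h import *;import pickle
p=pickle.load(open("w2.pkl","rb"))
for th in(50,60,70,80): print(th,rim(p,(177,186),40,th))
X=np.array([.535,-.2385,.105]);a=np.linspace(0,6.28,40)
pts=proj(p,X+.029*np.c_[np.cos(a),np.sin(a),0*a]);print(cv2.fitEllipse(pts.astype(np.float32)))
E
```

```text
50 ((177.0584716796875, 186.17510986328125), (51.20857238769531, 56.97111129760742), 121.4833984375)
60 ((177.22821044921875, 186.1554412841797), (52.4583740234375, 58.904937744140625), 121.96024322509766)
70 ((177.41522216796875, 186.26797485351562), (53.23257064819336, 61.76823806762695), 117.3304672241211)
80 ((177.58343505859375, 186.21160888671875), (54.336055755615234, 63.33441925048828), 115.71114349365234)
((175.27938842773438, 187.22605895996094), (61.7292594909668, 67.94257354736328), 123.72405242919922)
```

Emit:
play_rows(rows=[[-1, 0, -45, 0, 0, 0, 0], [-1, 0, 0, 0, 0, 0, 0], [-1, 0, 0, 0, 0, 0, 0]])

```text
clock: 5.65
position: [0.5485, -0.1981, 0.2665]
ee_rot: [0.485, 3.104, 0.001]
force: [-0.1, 0.5, -0.7]
opening: 0.0244
grip_force: 79.0
```

Run:
```python
from h import *;import pickle
q=pickle.load(open("w2.pkl","rb"));p=imaging.snapshot("wrist");pickle.dump(p,open("w3.pkl","wb"));s=monitor.sense();print(s["position"],s["clock"])
e=rim(q,(177,186),40,60)[0];c=proj(p,atz(q,*e,.105))[0];print(c)
for th in(50,60,70): print(rim(p,c,42,th))
f=rim(p,c,42,60)[0]
print(tri([(q,*e),(p,*f)]),atz(q,*e,.105),atz(p,*f,.105))
cv2.imwrite("pics/w3.png",p["color"][:,:,::-1])
```

```text
[ 0.54855159 -0.19800147  0.26643763] 5.7
[227.20079273 186.02627944]
((228.7206573486328, 186.63809204101562), (52.83013153076172, 59.41411590576172), 111.89735412597656)
((228.5192108154297, 186.5238800048828), (54.35039520263672, 60.55886459350586), 111.07426452636719)
((228.21328735351562, 186.37255859375), (55.141563415527344, 61.92079544067383), 109.9008560180664)
[ 0.53270449 -0.23358086  0.11288925] [ 0.53380911 -0.2362258   0.105     ] [ 0.53458748 -0.23527722  0.105     ]
```

View pics/w3.png

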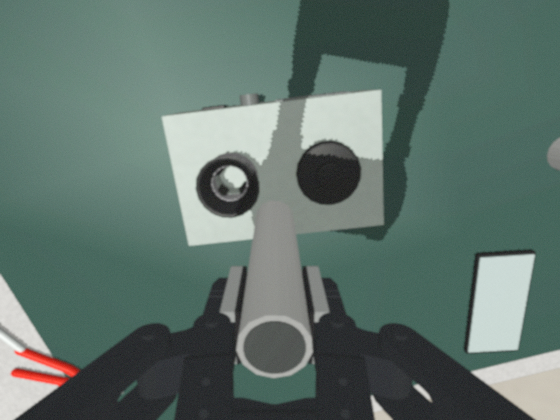

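The wrist view shows the rim at about (228,186) and the plug at (329,172). The two wrist views agree on a mouth at about (0.534,-0.236) and triangulate its height to 0.113, against 0.105 in the text.

Emit:
play_rows(rows=[[-1, 2, -41, 0, 0, 0, 0], [-1, 0, 0, 0, 0, 0, 0], [-1, 0, 0, 25, 0, 0, 0], [-1, 0, 0, 35, 0, 0, 0], [-1, 0, 0, 0, 0, 0, 0]])

```text
clock: 6.32
position: [0.533, -0.2358, 0.2045]
ee_rot: [-0.484, -3.1, -0.003]
force: [0.7, 0.4, -0.5]
opening: 0.0244
grip_force: 79.1
```

Run:
```python
from h import *;import pickle
s=monitor.sense();P=s["position"];print(P,s["force"])
o=[]
for n,(x,y) in(("scene",(90,100)),("top",(395,165))):
    p=imaging.snapshot(n);pickle.dump(p,open(n+"2.pkl","wb"))
    o.append(cv2.resize(p["color"][y:y+100,x:x+80,::-1],None,fx=5,fy=5,interpolation=cv2.INTER_CUBIC))
    R=[P[0],P[1]];print(n,(proj(p,[[*R,.116],[*R,.246],[.5343,-.2362,.105]])-[x,y])*5)
cv2.imwrite("pics/hov.png",np.hstack(o))
```

```text
[ 0.5330238  -0.23578887  0.20447889] [ 0.66294205  0.3584416  -0.46006581]
scene [[239.25481828 310.42203444]
 [178.23875171 -17.46489802]
 [240.88240245 336.93074566]]
top [[233.58426248 242.7321324 ]
 [438.12988837 182.7662197 ]
 [220.72710541 243.23084915]]
```

View pics/hov.png

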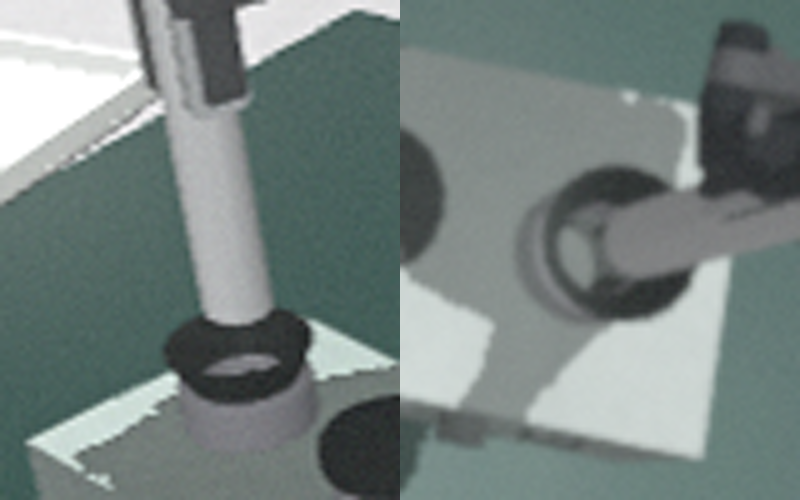

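The tube's lower end stands at crop (236,310) in the scene view and (235,242) in the top view. The rim is centred at about (238,348) and (221,243), so the tube end is over the funnel and I'll descend by feel.

Emit:
play_rows(rows=[[-1, 0, 0, 8, 0, 0, 0], [-1, 0, 0, 8, 0, 0, 0], [-1, 0, 0, 6, 0, 0, 0], [-1, 0, 0, 4, 0, 0, 0], [-1, 0, 0, 0, 0, 0, 0]])

```text
clock: 7.05
position: [0.5338, -0.2376, 0.18]
ee_rot: [-0.486, -3.103, -0.0]
force: [-1.2, 0.6, -0.9]
opening: 0.0242
grip_force: 79.1
```

Emit:
play_rows(rows=[[-1, 0, 0, 3, 0, 0, 0], [-1, 0, 0, 2, 0, 0, 0], [-1, 0, 0, 0, 0, 0, 0]])

```text
clock: 7.42
position: [0.5338, -0.2376, 0.1751]
ee_rot: [-0.486, -3.104, -0.0]
force: [-0.0, -0.4, -1.4]
opening: 0.0242
grip_force: 79.1
```

Emit:
play_rows(rows=[[-1, 0, 0, 2, 0, 0, 0], [-1, 0, 0, 2, 0, 0, 0], [-1, 0, 0, 0, 0, 0, 0]])

```text
clock: 7.8
position: [0.5338, -0.2376, 0.1711]
ee_rot: [-0.486, -3.103, -0.0]
force: [-0.0, -1.0, -1.0]
opening: 0.0241
grip_force: 79.1
```

Emit:
play_rows(rows=[[-1, 0, 0, 2, 0, 0, 0], [-1, 0, 0, 2, 0, 0, 0], [-1, 0, 0, 2, 0, 0, 0], [-1, 0, 0, 0, 0, 0, 0]])

```text
clock: 8.3
position: [0.5338, -0.2376, 0.1651]
ee_rot: [-0.486, -3.103, -0.0]
force: [0.5, 0.1, -0.9]
opening: 0.0243
grip_force: 79.1
```

Emit:
play_rows(rows=[[-1, 0, 0, 2, 0, 0, 0], [-1, 0, 0, 2, 0, 0, 0], [-1, 0, 0, 2, 0, 0, 0], [-1, 0, 0, 0, 0, 0, 0]])

```text
clock: 8.8
position: [0.5342, -0.2375, 0.1593]
ee_rot: [0.486, 3.103, 0.0]
force: [2.4, 2.1, 0.3]
opening: 0.0242
grip_force: 79.2
```

Emit:
play_rows(rows=[[-1, 0, 0, 2, 0, 0, 0], [-1, 0, 0, 2, 0, 0, 0], [-1, 0, 0, 0, 0, 0, 0]])

```text
clock: 9.18
position: [0.5345, -0.2377, 0.156]
ee_rot: [0.486, 3.102, -0.0]
force: [1.8, 3.9, 12.4]
opening: 0.0246
grip_force: 80.8
```

Emit:
play_rows(rows=[[-1, 0, 0, 2, 0, 0, 0], [-1, 0, 0, 2, 0, 0, 0], [-1, 0, 0, 0, 0, 0, 0]])

```text
clock: 9.55
position: [0.5348, -0.2382, 0.1527]
ee_rot: [0.486, 3.101, -0.002]
force: [0.1, 1.9, 19.5]
opening: 0.0245
grip_force: 81.5
```

Emit:
play_rows(rows=[[-1, 0, 0, 3, 0, 0, 0], [-1, 0, 0, 3, 0, 0, 0], [-1, 0, 0, 3, 0, 0, 0], [-1, 0, 0, 0, 0, 0, 0]])

```text
clock: 10.05
position: [0.5343, -0.238, 0.1428]
ee_rot: [0.486, 3.103, -0.001]
force: [2.5, 0.3, 6.0]
opening: 0.0238
grip_force: 80.7
```

Emit:
play_rows(rows=[[-1, 0, 0, 3, 0, 0, 0], [-1, 0, 0, 3, 0, 0, 0], [-1, 0, 0, 2, 0, 0, 0], [-1, 0, 0, 0, 0, 0, 0]])

```text
clock: 10.55
position: [0.5344, -0.238, 0.1349]
ee_rot: [0.486, 3.102, -0.001]
force: [0.9, 1.5, 8.6]
opening: 0.0247
grip_force: 81.1
```

Emit:
play_rows(rows=[[-1, 0, 0, 2, 0, 0, 0], [-1, 0, 0, 1, 0, 0, 0], [-1, 0, 0, 1, 0, 0, 0], [-1, 0, 0, 0, 0, 0, 0]])

```text
clock: 11.05
position: [0.5349, -0.2382, 0.1322]
ee_rot: [0.486, 3.101, -0.002]
force: [-2.2, 4.1, 29.3]
opening: 0.0244
grip_force: 83.2
```

Emit:
play_rows(rows=[[-1, 0, 0, 1, 0, 0, 0], [-1, 0, 0, 1, 0, 0, 0], [-1, 0, 0, 0, 0, 0, 0]])

```text
clock: 11.42
position: [0.5356, -0.2385, 0.1321]
ee_rot: [0.485, 3.098, -0.003]
force: [-7.1, 7.6, 56.9]
opening: 0.0242
grip_force: 86.4
```

It hits a hard stop at TCP z 0.132, which matches 0.045 + 0.087 (bottom height plus grasp offset). I'll relieve the force, open and retreat.

Emit:
play_rows(rows=[[-1, 0, 0, -3, 0, 0, 0], [-1, 0, 0, 0, 0, 0, 0]])

```text
clock: 11.68
position: [0.5346, -0.2381, 0.1323]
ee_rot: [0.486, 3.102, -0.001]
force: [0.3, 1.9, 18.8]
opening: 0.0242
grip_force: 82.0
```

Emit:
play_rows(rows=[[1, 0, 0, 0, 0, 0, 0], [1, 0, 0, 0, 0, 0, 0], [1, 0, 0, 0, 0, 0, 0], [1, 0, 0, 0, 0, 0, 0], [1, 0, 0, 0, 0, 0, 0]])

```text
clock: 12.3
position: [0.5338, -0.2377, 0.1312]
ee_rot: [-0.486, -3.104, -0.0]
force: [-0.9, 0.4, -0.9]
opening: 0.0854
grip_force: 0.0
```

Emit:
play_rows(rows=[[1, 0, 0, -20, 0, 0, 0], [1, 0, 0, -40, 0, 0, 0], [1, 0, 0, -50, 0, 0, 0], [1, 0, 0, 0, 0, 0, 0], [1, 0, 0, 0, 0, 0, 0]])

```text
clock: 12.92
position: [0.5337, -0.2375, 0.241]
ee_rot: [-0.486, -3.104, -0.0]
force: [0.3, -0.4, -1.1]
opening: 0.0852
grip_force: 0.0
```

Run:
```python
from h import *
s=monitor.sense();print(s["clock"],s["position"],s["force"],s["opening"])
p=imaging.snapshot("scene");X=[.534,-.237]
print(proj(p,[[*X,.175],[*X,.105]]),(proj(p,[[*X,.175],[*X,.105]])-[80,90])*4)
a=cv2.resize(p["color"][90:215,80:180,::-1],None,fx=4,fy=4,interpolation=cv2.INTER_CUBIC)
b=cv2.resize(p["color"][150:360,260:480,::-1],(400,382));c=np.zeros((500,400,3),np.uint8);c[:382]=b
cv2.imwrite("pics/end.png",np.hstack([a,c]))
```

```text
12.925 [ 0.53368045 -0.23752178  0.24096498] [ 0.30861653 -0.3536241  -1.07650519] 0.08519818542393154
[[131.695984   133.78506759]
 [137.95641243 167.2166592 ]] [[206.78393601 175.14027038]
 [231.82564972 308.8666368 ]]
```

View pics/end.png

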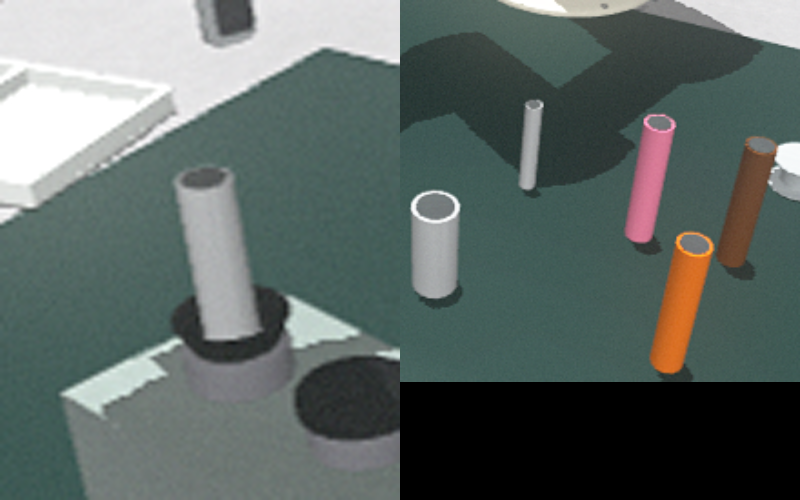

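The tube stands in the port with its top at crop (205,178), against (207,175) expected for fully home. The other tubes all stand where they were, so I'm handing in.

```bash
python3 -c "
from workcell import order;print(order.job_done())"
```

```text
the job is handed in; nothing more can be done
None
```

The aluminium intake tube is pushed fully home in the open port and released, with the fat and slim tubes left standing; I handed the job in at about 13 s, and no verdict was returned.

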